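# Clamp the gauge block with the tab-lock knob

### The arm

A 7-joint arm with a two-finger parallel gripper is mounted at the origin on a cart in front of the work surface, level with it; the furniture and walls round the work are solid. World frame = base frame: x ahead of the robot, y to its left, z up, the work surface at z = 0. Lengths are in m, angles in rad, forces in N, time in s.
With the tool pointing down it reaches from about 0.425 to 0.925 m from the base axis. Payload 6.8 kg.
Tool frame: the origin (TCP) lies midway between the tips of the shut fingers; the grasp point (between the pads) lies 19 mm behind it; x points along the fingers, y is the direction in which the jaws open and shut, and the axes are right-handed (so a half turn about x gives the same grasp; the last joint's range is limited). The gripper opens to 85 mm and grips with 20 to 120 N. Pads are 22 mm wide; open, the fingers measure 114 mm over their backs; the gripper's body (76 mm by 85 mm) begins 54 mm behind the grasp point. The pads swing forward as they close: fully open they stand 13 mm farther back than shut.
Start: joints at [1.013, 0.477, 0.022, 1.555, -0.011, 1.109, -0.083], TCP at [0.293, -0.608, 0.231] pointing down, gripper open.
Joint ranges: [-2.96, 2.96], [-0.34, 2.1], [-1.41, 1.46], [0.24, 2.44], [-1.37, 4.51], [0.17, 1.92], [-2.96, 2.96]. Speed limits (rad/s): [2.39, 2.39, 3.14, 3.14, 3.14, 3.14, 3.14].

### API

Orientations are given as a rotation vector (axis times angle).
In Python, from bench import r, viewer, nets gives the robot as it stands.
- The arm moves only by the shell command python3 -m pendant 'ROWS' [FORCE]. ROWS is JSON, one flat list of numbers, 5 for each row, row after row: the finger opening in mm, from 0 to 85.4, then the shift along the tool's x, y, z in mm, then the turn about the tool's x in rad. A call has 1 to 20 rows; each row shifts and turns the commanded pose from where the row before left it, along the tool's axes as they then stand; what a row does not reach is not made up. A row lasts 1/8 s, in which the tool goes at most 62.5 mm and 10.7 degrees, less where a joint would pass 70% of its speed; a pose out of reach is approached as far as the arm can. A call with a gripper value outside its range is refused whole. The fingers move at their own pace and stop on an object; FORCE is the grip in N (left out, the last holds). Time passes only in rows, so rows that do not move let the fingers close. It gives the time, the measured TCP pose, the force and the opening at its end, in the units of the state.
- r.get_obs(): the state, without advancing time (a new reading comes with each control period).
- viewer.grab_frame(name): name is "side" or "top" or "wrist"; returns (picture, depth): 384x512x3 uint8, red, green, blue; 384x512 float32, m along the optical axis (not along the pixel's ray), 0 where there is no reading.
- viewer.calibration(name): a dict with "mtx" (3x3 intrinsics, pixels), "world_to_cam" (4x4, takes a point from world to camera coordinates). Camera axes: x right, y up, looking along -z (the intrinsics and any distortion apply to the point x, -y, -z); pixel columns grow to the right and rows downward; lengths in m; the calibration is good to about 2 mm. A picture is of the moment at which its call begins: read the wrist's pose just before it. calibration takes no time and is no camera call; for the wrist camera it gives the pose at the moment of the call.
- r.hand_in(): hands the job in, once; it reports no verdict.
Trained networks look in the newest picture that a camera, given by its name, has taken for a name from the list of things; names that differ only in an ending like _2 or _b are one class to them, and where a whole thing is asked for, a point or a joint stands for the part that bears it (a point fixed in the world has none). Each returns a list of dicts, best first, with "score" (0 to 1); they miss things now and then, are a little off and sometimes report something else, mostly with a low value. They report only what shows in the picture. A call takes as long as a camera call.
- nets.look_for(name, camera): "location" ([x, y, z] in m, in world coordinates, good to about 4 mm: the middle of the surface that is visible of it).
- nets.silhouettes(name, camera): "mask" (384x512 bool, what is visible of it).
The state is a dict: "clock": time; "joints": joint angles; "qvel": joint speeds; "tau": joint torques, N m; "tcp_pos": TCP position; "orientation": TCP orientation; "contact_force": force on the tool from outside, world axes, zero at the start; "moment": the same for the moment, N m; "grip_width": finger opening in m.
Only numpy, scipy, OpenCV 4.12 (cv2) and the standard library are available. Lean on these libraries where they do the work, as an engineer would, in place of code of your own. Each camera call takes 0.05 s, during which the arm holds its last target. There are 200 camera calls.

### The job

Lay the gauge block flat and lengthwise between the two jaws of the end clamp. Then pinch both release tabs of the clamp's knob together, turn the knob clockwise until it comes up against its stop, without squeezing hard or forcing it on, and let go so that both tabs spring fully out and lock the knob with the block held. Leave the other things on the bench alone.

Things in the scene. Friction and masses are not known exactly. Their poses are not given: they have to be found in the camera images.
- gauge_block: steel-grey rectangular gauge block, 60 x 34 x 24 mm, 0.35 kg, lying loose on the bench; origin at the centre of its underside, x along its 60 mm length, z up
- clamp: end clamp fixed to the bench: grey base plate 76 mm (x) by 196 mm (y), top 10 mm above the bench; origin at the plate's underside, z up. Steel fixed jaw near its -y end: inner face at y = -78 mm, top 35 mm above the bench. The knob stands at x = 0, y = 66 mm on a housing, its notched rings up to 40 mm above the bench
- nest (a point): middle of the 70 mm gap between the open jaws, on the plate's top (clamp x = 0, y = -43 mm, 10 mm above the bench); axes parallel to the clamp's. The block lies here with its length along y; the clamping then pushes it 5 mm or so to the fixed jaw (centre 5 mm to -y from this point)
- jaw_pad: sprung dark steel pad of the moving jaw, 40 mm wide, 6 mm thick, top 33 mm above the bench, its face at clamp y = -8 mm when open; origin at the back of the pad, lower edge. Turning the knob clockwise drives the jaw 11 mm per radian towards the fixed jaw; the pad ends up gripping the block with 3 to 7 N
- knob: black tab-lock knob; origin on its upright axis, 42 mm above the bench, cap top at 77 mm; x = line through its two tabs, z up; axes parallel to the clamp's at the start. Body 46 mm along y. Grey tabs stick out at +x and -x: flat upright faces 26 mm wide, 45 to 71 mm above the bench, 54 mm apart when out, 37 mm when pressed.
- knob_axis (a point): centre of the knob's tab faces (58 mm above the bench). With either tab pressed less than 5 mm the knob is locked. With both in it turns clockwise from above, with about 0.15 N m; grip with 15 to 17 N. The firm stop comes after 1.0 to 1.55 rad, differently each time; only there do the tabs spring out again, locking it. In between they stay in and the knob stays put
- tab_a (a joint): how far the tab at the knob's +x is pressed in: 0 m out, 0.0085 m fully in; spring 11 N out, 13 N in. Over 50 N by the two fingers together (25 N of grip) is too hard a squeeze
- tab_b (a joint): the same for the tab at the knob's -x
- stop_buffer (a joint): how far the knob's spring-backed stop inside the housing is pushed back: 0 rad untouched, grows as the knob is turned on against it, 6 N m per rad. The turning moment rises clearly there: let go at the first clear rise (about 0.1 N m above running). Pushed back by over 0.035 rad (0.2 N m) it counts as forced
- mount: bystander: cream-coloured round specimen mount, 30 mm across, 22 mm high; origin at the centre of its underside
- eraser: bystander: eraser, 50 x 23 x 12 mm; origin at the centre of its underside
- loupe: bystander: black loupe, 39 mm across, 41 mm high; origin at the centre of its underside

How it is judged:
On the way, in this order (a step that is already met when the one before it is completed fails the run):
1. the gauge block lies flat and lengthwise between the jaws (x of gauge_block in the frame of clamp between -0.01 and 0.01 m and z of gauge_block in the frame of clamp between 0.007 and 0.013 m and angle between gauge_block's own z axis and vertical below 0.08 rad and y of gauge_block in the frame of clamp between -0.051 and -0.035 m and angle between the x axis of gauge_block and the y axis of clamp, either way round below 0.2 rad), for 0.2 s.
2. both tabs are pinched in by the fingers (value of joint each of tab_a, tab_b above 0.0045 m and contact force between the fingers and knob above 4 N), for 0.1 s.
3. the knob is turned most of the way (angle between the x axis of knob and the x axis of clamp, either way round above 0.85 rad).
At the end, for the whole second after the job is handed in: Knob locked in its closed notch (turned over 0.98 rad, both tabs out within 2.5 mm); block flat on the plate against the fixed jaw (within 2.5 mm along, 10 mm across, square to 0.06 rad), the pad pressing on it with over 1.5 N (x of gauge_block in the frame of clamp between -0.01 and 0.01 m and z of gauge_block in the frame of clamp between 0.007 and 0.013 m and angle between gauge_block's own z axis and vertical below 0.08 rad and y of gauge_block in the frame of clamp between -0.0505 and -0.0455 m and angle between the x axis of gauge_block and the y axis of clamp, either way round below 0.06 rad and angle between the x axis of knob and the x axis of clamp, either way round above 0.98 rad and value of joint each of tab_a, tab_b below 0.0025 m and contact force between jaw_pad and gauge_block above 1.5 N and linear speed of gauge_block below 0.01 m/s); the robot touches nothing.
It fails at once if the knob is squeezed hard: over 50 N by the two fingers together (contact force between the fingers and knob above 50 N).
It fails at once if the knob is forced on against its stop, whose spring gives by more than 0.035 rad (value of joint stop_buffer above 0.035 rad).
It fails at once if a bystander is moved by more than 30 mm (distance of any of mount, eraser, loupe from where it was at the start of the episode above 0.03 m).
It also fails if it takes over 72 s, if anything falls off the work surface, if the arm or the gripper's body presses on something with over 40 N, if the wrist force passes 120 N, or if a joint passes its speed limit or range.

## Working session

There is one attempt and no reset: what is moved stays moved. The work goes in short steps, Python scripts to look and compute and a shell command to move; the robot and the scene stay as the last step left them, time stands still between calls to the robot, and variables do not carry over. Pictures are saved under pics/ and viewed, about 8 in all and at most 12, crops included, and the job is handed in when it is done.

```bash
ls; mkdir -p pics; python3 - <<'E'
from bench import r,viewer,nets
import cv2,numpy as np
o=r.get_obs();print({k:np.round(v,3).tolist() for k,v in o.items()})
ims=[]
for c in ["top","side"]:
    p,d=viewer.grab_frame(c);ims.append(p)
    for n in ["gauge_block","clamp","jaw_pad","knob","tab_a","mount","eraser","loupe"]:
        print(c,n,[(np.round(q["location"],4).tolist(),round(q["score"],2)) for q in nets.look_for(n,c)[:3]])
    np.savez(f"{c}.npz",p=p,d=d,**viewer.calibration(c))
cv2.imwrite("pics/a.png",cv2.resize(np.hstack(ims)[:,:,::-1],(800,300)))
cv2.imwrite("pics/top.png",cv2.resize(ims[0][:,:,::-1],(800,600)))
E
```

```text
pics
{'clock': 0.0, 'joints': [1.013, 0.478, 0.022, 1.556, -0.012, 1.109, -0.083], 'qvel': [0.0, 0.0, -0.0, 0.0, 0.001, -0.001, -0.0], 'tau': [-0.001, -59.646, 1.607, -28.12, 0.013, 0.01, -0.0], 'tcp_pos': [0.293, -0.607, 0.23], 'orientation': [1.972, 0.453, -1.973], 'contact_force': [0.038, 0.615, 0.043], 'moment': [-0.004, 0.029, 0.044], 'grip_width': 0.085}
top gauge_block [([0.5141, 0.1603, 0.0288], 0.66)]
top clamp [([0.5004, -0.1749, 0.0078], 0.82), ([0.4991, -0.1793, 0.0323], 0.49)]
top jaw_pad [([0.4981, -0.1769, 0.0323], 0.43)]
top knob [([0.5109, -0.1105, 0.0775], 0.57)]
top tab_a []
top mount []
top eraser [([0.4971, 0.3579, 0.0116], 0.54)]
top loupe [([0.4622, -0.3669, 0.0388], 0.65)]
side gauge_block [([0.5133, 0.1739, 0.0247], 0.67)]
side clamp [([0.4967, -0.1041, 0.0252], 0.76)]
side jaw_pad [([0.4962, -0.107, 0.0262], 0.51)]
side knob [([0.5056, -0.1003, 0.0742], 0.78)]
side tab_a [([0.5289, -0.1059, 0.0576], 0.5), ([0.483, -0.1034, 0.0569], 0.5)]
side mount [([0.6321, 0.1624, 0.0226], 0.65)]
side eraser [([0.4911, 0.3575, 0.0118], 0.76)]
side loupe [([0.46, -0.3586, 0.0248], 0.54)]
```

View pics/top.png

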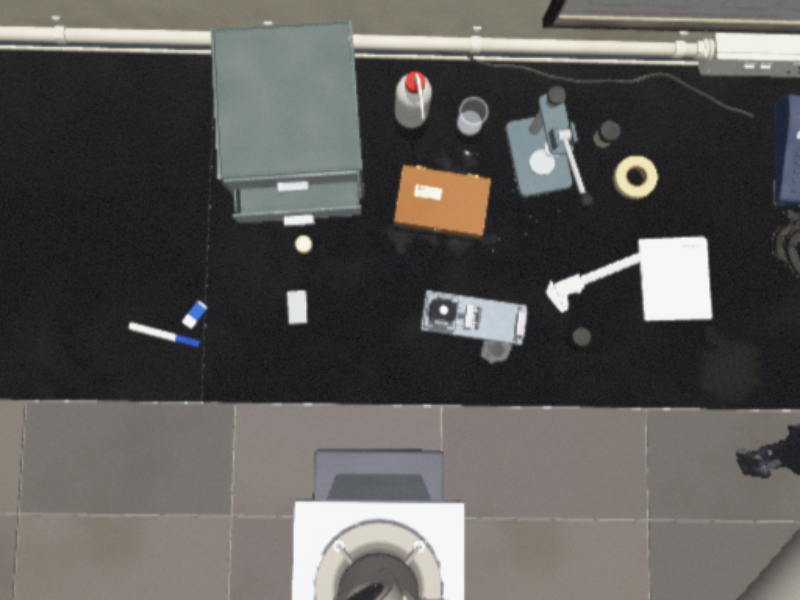

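View pics/a.png

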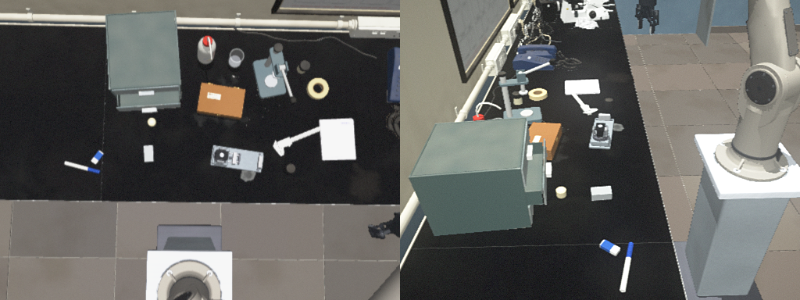

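The top view shows the block at (297,307), the clamp with its knob at (443,311) and its fixed jaw at (521,323). Clamp y is roughly world +y, tilted slightly.

```bash
cat > h.py <<'E'
import numpy as np,cv2
from scipy.spatial.transform import Rotation as R
def cloud(p,d,K,W):
    v,u=np.mgrid[:d.shape[0],:d.shape[1]]
    X=np.stack([(u-K[0,2])/K[0,0]*d,-(v-K[1,2])/K[1,1]*d,-d,np.ones_like(d)],-1)
    w=(X@np.linalg.inv(W).T)[...,:3]; w[d==0]=np.nan
    return w
def pose(o):
    return np.array(o["tcp_pos"]),R.from_rotvec(o["orientation"])
E
python3 - <<'E'
from h import *
from bench import r,viewer
z=np.load("top.npz");print(z.files)
w=cloud(z["p"],z["d"],z["mtx"],z["world_to_cam"])
# height map 5cm cells
for x in np.arange(0.75,0.2,-.05):
    row=[]
    for y in np.arange(.4,-.7,-.05):
        m=(abs(w[...,0]-x)<.025)&(abs(w[...,1]-y)<.025)
        row.append(int(1000*np.nanmax(w[...,2][m])) if m.any() else -99)
    print(round(x,2),row)
t,q=pose(r.get_obs());print(q.as_matrix().round(3))
c=viewer.calibration("wrist");C=np.linalg.inv(c["world_to_cam"]);print(q.inv().apply(C[:3,3]-t),(q.as_matrix().T@C[:3,:3]).round(2),c["mtx"])
E
```

```text
['p', 'd', 'mtx', 'world_to_cam']
0.75 [6, 9, 214, 217, 219, 217, 219, 216, 8, 49, 51, 50, 49, 26, 219, 25, 7, 25, 25, 19, 7, 11]
0.7 [9, 9, 212, 215, 214, 214, 205, 140, 47, 51, 51, 49, 50, 6, 241, 242, 6, 8, 11, 10, 7, 8]
0.65 [8, 10, 7, 139, 140, 138, 7, 8, 11, 49, 49, 54, 48, 10, 240, 240, 8, 9, 15, 15, 15, 13]
0.6 [8, 7, 6, 7, 9, 26, 7, 8, 10, 8, 8, 6, 8, 8, 9, 14, 18, 17, 18, 16, 18, 12]
0.55 [8, 8, 9, 7, 26, 30, 7, 9, 11, 8, 81, 40, 15, 12, 15, 19, 17, 10, 15, 16, 17, 15]
0.5 [12, 22, 8, 8, 29, 30, 8, 8, 7, 17, 84, 79, 39, 41, 7, 40, 41, 9, 13, 17, 12, 11]
0.45 [18, 19, 6, 9, 8, 9, 7, 7, 8, 6, 12, 16, 15, 40, 8, 46, 43, 7, 8, 8, 8, 7]
0.4 [7, 10, 7, 9, 7, 6, 7, 6, 7, 8, 7, 6, 6, 8, 6, 8, 7, 8, 7, 8, 7, 8]
0.35 [6, 9, 8, 7, 7, 7, 8, 8, 7, 7, 6, 6, 6, 7, 7, 6, 6, 6, 11, 7, 380, 272]
0.3 [-740, -737, -743, -739, -740, -738, -737, -736, -736, -734, -739, -735, -736, -739, -735, -735, -739, -739, -737, 404, 388, 281]
0.25 [-736, -736, -739, -734, -725, -737, -736, -735, -738, -737, -738, -732, -732, -736, -730, -730, 677, 645, -734, 383, 387, -738]
[[ 0.     0.435 -0.901]
 [-0.    -0.901 -0.435]
 [-1.     0.    -0.   ]]
[-0.14256846  0.00036877 -0.06759405] [[-0.    0.27 -0.96]
 [ 1.    0.   -0.  ]
 [-0.   -0.96 -0.27]] [[339.9639111    0.         255.06350086]
 [  0.         339.9639111  190.16885914]
 [  0.           0.           1.        ]]
```

```bash
python3 -m pendant '[85,-2,-31,-38,0,85,-2,-31,-38,0,85,-2,-31,-38,0,85,-2,-31,-38,0,85,-2,-31,-38,0,85,-2,-31,-38,0,85,-2,-31,-38,0,85,-2,-31,-38,0,85,-2,-31,-38,0,85,-2,-31,-38,0,85,0,0,0,-0.16,85,0,0,0,-0.16,85,0,0,0,-0.16,85,0,0,0,-0.16,85,0,0,0,-0.16,85,0,0,0,-0.16,85,0,0,0,0,85,0,0,0,0]' 16
python3 - <<'E'
from h import *
from bench import r,viewer,nets
o=r.get_obs();print(o["joints"])
c=viewer.calibration("wrist")
p,d=viewer.grab_frame("wrist")
S={}
for n in ["knob","tab_a","jaw_pad","clamp"]:
    print(n,[(np.round(q["location"],4).tolist(),round(q["score"],2)) for q in nets.look_for(n,"wrist")[:3]])
np.savez("w1.npz",p=p,d=d,**c)
cv2.imwrite("pics/w1.png",cv2.resize(p[:,:,::-1],(800,600)))
E
```

```text
clock: 3.15
tcp_pos: [0.5009, -0.1636, 0.2514]
orientation: [1.329, 1.127, -1.329]
contact_force: [-0.9, -0.0, -0.2]
grip_width: 0.0851
[ 0.49248561  0.2359742  -0.34537396  1.86562164  0.09118977  1.05503183
 -0.05326954]
knob [([0.5075, -0.1109, 0.0758], 0.92)]
tab_a [([0.5286, -0.1109, 0.0715], 0.71), ([0.5041, -0.1706, 0.008], 0.49)]
jaw_pad [([0.4971, -0.1808, 0.0276], 0.63)]
clamp [([0.5005, -0.1659, 0.0075], 0.82)]
```

View pics/w1.png

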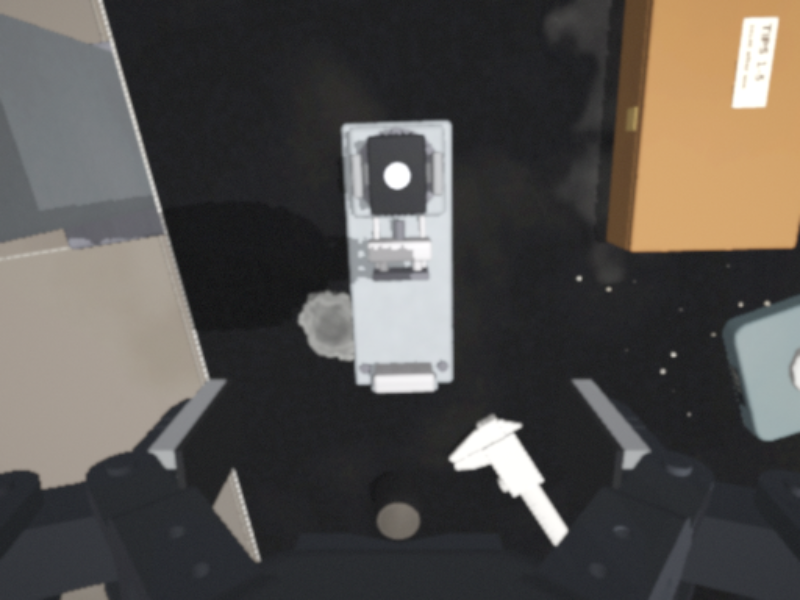

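The wrist view shows the knob at (397,175), the open pad at (400,265), the fixed jaw at (404,380) and the plate spanning (345..452, 122..385). Now I'll fit the plate accurately.

```bash
cat >> h.py <<'E'
def onplane(uv,K,W,z):
    uv=np.asarray(uv,float).reshape(-1,2);C=np.linalg.inv(W)
    d=np.c_[(uv[:,0]-K[0,2])/K[0,0],-(uv[:,1]-K[1,2])/K[1,1],-np.ones(len(uv))]@C[:3,:3].T
    return C[:3,3]+d*((z-C[2,3])/d[:,2])[:,None]
def rect(mask,K,W,z):
    m=cv2.morphologyEx(mask.astype(np.uint8),cv2.MORPH_OPEN,np.ones((3,3)))
    c=max(cv2.findContours(m,cv2.RETR_EXTERNAL,cv2.CHAIN_APPROX_NONE)[0],key=cv2.contourArea)
    w=onplane(c,K,W,z)[:,:2]*1000
    return cv2.minAreaRect(w.astype(np.float32))
E
python3 - <<'E'
from h import *
from bench import nets
z=np.load("w1.npz");p=z["p"];K=z["mtx"];W=z["world_to_cam"];d=z["d"]
w=cloud(p,d,K,W)
m=nets.silhouettes("clamp","wrist")[0]["mask"]
roi=np.zeros(m.shape,bool);roi[70:255,205:300]=1
br=(p.min(2)>110)&roi
# plate: pixels with plate height
pl=br&(abs(w[...,2]-.010)<.005)
print("medians bench",np.nanmedian(w[...,2][70:250,300:330]),"plate",np.nanmedian(w[...,2][190:220,235:280]))
print("net mask",rect(m,K,W,.01),"color",rect(pl,K,W,.01))
k=(p.min(2)>200)&roi;k[130:]=0
v,u=np.nonzero(k);print("capdot",onplane([u.mean(),v.mean()],K,W,.077),np.nanmedian(w[...,2][k]))
# fixed-jaw & pad tops
fj=roi&(w[...,2]>.028)&(w[...,2]<.042);a=fj.copy();a[:225]=0
print("jaw",rect(a,K,W,.035),a.sum(), np.nanmean(w[a],0))
E
```

```text
medians bench 0.00021070273768170056 plate 0.010151004285155696
net mask ((500.8009033203125, -179.0478973388672), (201.8638916015625, 75.41729736328125), 82.4061279296875) color ((501.26336669921875, -175.70169067382812), (193.6528778076172, 75.42039489746094), 82.44950103759766)
capdot [[ 0.51912951 -0.1042368   0.077     ]] 0.03056066075991057
jaw ((490.0283203125, -258.6629333496094), (16.152685165405273, 42.57726287841797), 80.56644439697266) 486 [ 0.49019698 -0.25949912  0.03441075]
```

```bash
python3 - <<'E'
from h import *
z=np.load("w1.npz");p=z["p"];K=z["mtx"];W=z["world_to_cam"];w=cloud(p,z["d"],K,W)
k=np.zeros(p.shape[:2],bool);k[98:126,240:268]=1;k&=p.min(2)>150
v,u=np.nonzero(k);print("capdot",k.sum(),onplane([u.mean(),v.mean()],K,W,.077),np.nanmedian(w[...,2][k]))
roi=np.zeros(k.shape,bool);roi[70:255,205:300]=1
pl=(p.min(2)>110)&roi&(abs(w[...,2]-.010)<.005)
# edges along the clamp axes, robustly
th=np.deg2rad(82.4);Y=np.array([np.cos(th),np.sin(th)]);X=np.array([Y[1],-Y[0]])
q=onplane(np.argwhere(pl)[:,::-1],K,W,.01)[:,:2]*1000
print("x edges",np.percentile(q@X,[.5,99.5]),"y",np.percentile(q@Y,[.3,99.7]),X,Y)
g=roi&(w[...,2]>.028)&(w[...,2]<.042); 
f=w[g][:,:2]*1000; fy=f@Y
h,e=np.histogram(fy,np.arange(-290,-60,2));print([(int(a),int(b)) for a,b in zip(e,h) if b])
E
```

```text
capdot 241 [[ 0.50931097 -0.11106557  0.077     ]] 0.0777906004802239
x edges [482.58674584 557.6200327 ] y [-203.39203847  -10.5416309 ] [ 0.99121554 -0.13225639] [0.13225639 0.99121554]
[(-202, 7), (-200, 60), (-198, 57), (-196, 64), (-194, 53), (-192, 65), (-190, 69), (-188, 111), (-118, 26), (-116, 59), (-114, 66), (-112, 65), (-104, 22), (-102, 73), (-100, 75), (-98, 77), (-96, 77), (-94, 77), (-92, 74), (-90, 73), (-74, 10), (-72, 52), (-70, 37), (-68, 37), (-66, 44), (-64, 36)]
```

```bash
python3 -m pendant '[85,0,-7,-55,0,85,0,-7,-55,0,85,0,-7,-55,0,85,0,-7,-55,0,85,0,-7,-55,0,85,0,-7,-55,0,85,0,0,0,-0.173,85,0,0,0,-0.173,85,0,0,0,-0.173,85,0,0,0,-0.173,85,0,0,0,-0.173,85,0,0,0,-0.173,85,0,0,0,-0.173,85,0,0,0,-0.173,85,0,0,0,-0.173,85,0,0,0,-0.173,85,0,0,0,0,85,0,0,0,0]'
python3 - <<'E'
from h import *
from bench import r,viewer,nets
c=viewer.calibration("wrist");K=c["mtx"];W=c["world_to_cam"]
p,d=viewer.grab_frame("wrist")
s=nets.silhouettes("gauge_block","wrist");print([(q["score"],q["mask"].sum()) for q in s])
print([(np.round(q["location"],4).tolist(),round(q["score"],2)) for q in nets.look_for("gauge_block","wrist")[:3]])
np.savez("w2.npz",p=p,d=d,m=s[0]["mask"],**c)
w=cloud(p,d,K,W);m=s[0]["mask"]
t=m&(abs(w[...,2]-.024)<.004);print(rect(t,K,W,.024),rect(m,K,W,.024),t.sum(),m.sum())
ps,q=pose(r.get_obs());print(ps,q.as_matrix().round(3),r.get_obs()["joints"].round(2))
q2=p.copy();q2[m]=q2[m]//2+[128,0,0]
cv2.imwrite("pics/w2.png",q2[:,:,::-1].astype(np.uint8))
E
```

```text
clock: 5.7
tcp_pos: [0.5124, 0.1689, 0.2513]
orientation: [0.004, 1.571, -0.004]
contact_force: [0.5, -1.0, 0.0]
grip_width: 0.0851
[(0.94, np.int64(1810))]
[([0.5117, 0.1602, 0.0227], 0.6)]
((514.3851318359375, 161.76817321777344), (60.32086181640625, 33.903228759765625), 3.879699945449829) ((513.9436645507812, 161.79685974121094), (63.348514556884766, 35.925636291503906), 3.7094757556915283) 1652 1810
[0.51236197 0.16898317 0.25132152] [[ 0.     0.004  1.   ]
 [-0.     1.    -0.004]
 [-1.    -0.     0.   ]] [ 0.26  0.35 -0.85  1.81  0.29  1.11  0.87]
```

View pics/w2.png

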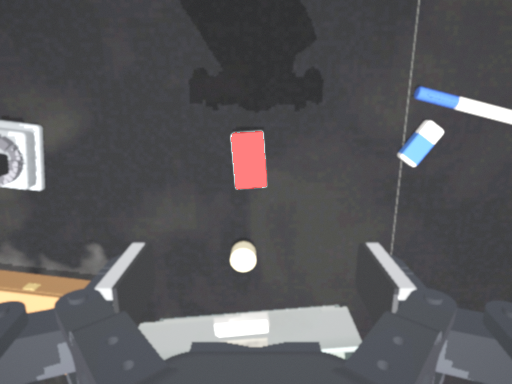

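The mask matches the block at (249,160): centre (514.4, 161.8) mm, yaw 3.9°. Next I descend and grasp.

```bash
python3 -m pendant '[70,0,-7,2,0,70,0,0,0,-0.072,70,45,0,0,0,70,45,0,0,0,70,45,0,0,0,70,45,0,0,0,70,35,0,0,0,70,20,0,0,0,70,11,0,0,0,70,0,0,0,0,70,0,0,0,0]' 30
python3 -c "
from h import *
from bench import r
o=r.get_obs();t,q=pose(o);print(t,q.as_matrix().round(3))"
```

```text
clock: 7.22
tcp_pos: [0.5152, 0.1623, 0.0064]
orientation: [-0.055, 1.568, 0.055]
contact_force: [-0.3, -0.3, -0.4]
grip_width: 0.0704
[0.51523457 0.16231651 0.00640729] [[ 0.002 -0.07   0.998]
 [ 0.001  0.998  0.07 ]
 [-1.     0.     0.002]]
```

```bash
python3 -m pendant '[70,2,0,0,0,30,0,0,0,0,30,0,0,0,0,30,0,0,0,0,30,0,0,0,0,30,0,0,0,0,30,-20,0,0,0,30,-40,0,0,0,30,-50,0,0,0,30,-50,0,0,0,30,0,0,0,0]' 30
python3 - <<'E'
from h import *
from bench import r,viewer,nets
o=r.get_obs();t,q=pose(o);print(t,q.as_matrix().round(3),o["contact_force"],o["moment"],o["joints"].round(2))
E
```

```text
clock: 8.6
tcp_pos: [0.5164, 0.1634, 0.1678]
orientation: [-0.054, 1.563, 0.057]
contact_force: [0.6, 0.5, -3.3]
grip_width: 0.0334
[0.51643396 0.16342247 0.16777187] [[ 0.007 -0.07   0.997]
 [ 0.002  0.998  0.07 ]
 [-1.     0.002  0.008]] [ 0.58779665  0.48342181 -3.27736015] [-0.01840311 -0.00731925 -0.00725641] [ 0.23  0.45 -0.82  1.9   0.4   0.95  0.86]
```

```bash
python3 -m pendant '[30,0,-24,-3,0,30,0,-47.6,-6,0,30,0,-47.6,-6,0,30,0,-47.6,-6,0,30,0,-47.6,-6,0,30,0,-47.6,-6,0,30,0,-47.6,-6,0,30,0,-47.6,-6,0,30,0,-24,-3,0,30,0,0,0,0.148,30,0,0,0,0.148,30,0,0,0,0.148,30,0,0,0,0.148,30,0,0,0,0.148,30,0,0,0,0.148]' 30
python3 -m pendant '[30,0,0,0,0.148,30,0,0,0,0.148,30,0,0,0,0.148,30,0,0,0,0.148,30,0,0,0,0.148,30,0,0,0,0.148,30,0,0,0,0,30,0,0,0,0,30,0,0,0,0]'
python3 - <<'E'
from h import *
from bench import r,viewer,nets
o=r.get_obs();t,q=pose(o);M=q.as_matrix();print(t,M.round(3),o["contact_force"],o["joints"].round(2))
print("yaw",np.degrees(np.arctan2(M[1,1],M[0,1])),"err tool",M.T@(np.array([.4951,-.2199,.05])-t)*1000)
p,d=viewer.grab_frame("wrist");c=viewer.calibration("wrist");np.savez("w3.npz",p=p,d=d,**c)
cv2.imwrite("pics/w3.png",p[:,:,::-1])
s=nets.silhouettes("gauge_block","wrist")
if s:
    m=s[0]["mask"];w=cloud(p,d,c["mtx"],c["world_to_cam"]);print(s[0]["score"],m.sum(),np.nanmedian(w[m],0))
E
```

```text
clock: 10.48
tcp_pos: [0.492, -0.2212, 0.1621]
orientation: [0.643, 1.476, -0.643]
contact_force: [-0.9, 0.2, -2.7]
grip_width: 0.0335
clock: 11.6
tcp_pos: [0.493, -0.2216, 0.163]
orientation: [1.307, 1.144, -1.307]
contact_force: [-0.6, 0.5, -3.2]
grip_width: 0.0333
[ 0.4929744  -0.22159963  0.16304827] [[-0.     0.991 -0.133]
 [ 0.    -0.133 -0.991]
 [-1.    -0.    -0.   ]] [-0.57382876  0.45113367 -3.18654407] [ 0.6   0.36 -0.36  1.92  0.16  0.88  0.02]
yaw -7.644056321955905 err tool [113.04780244   1.93447101  -1.94165947]
0.81 12535 [ 0.49441341 -0.21525858  0.18350369]
```

View pics/w3.png

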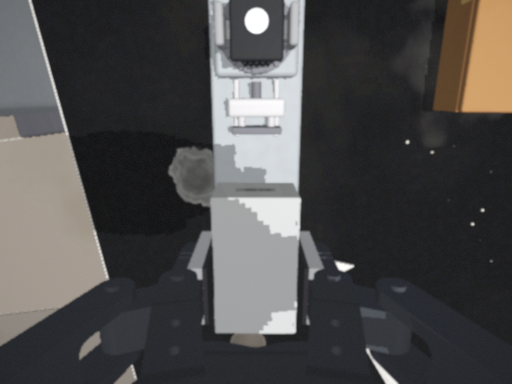

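The block is held square, spanning (212..300, 190..332). I'll refine its centre in the hand.

```bash
python3 - <<'E'
from h import *
z=np.load("w3.npz");p=z["p"];K=z["mtx"];W=z["world_to_cam"];w=cloud(p,z["d"],K,W)
m=abs(w[...,2]-.1833)<.003; m[:,:205]=0;m[:,303:]=0
rc=rect(m,K,W,.1833);print(rc,np.nanmedian(w[...,2][m]))
c=np.array(rc[0]);X=np.array([.9912,-.1323]);Y=np.array([.1323,.9912])
t=np.array([492.97,-221.6]);print("blk-tcp X,Y",(c-t)@X,(c-t)@Y,"nest-blk",np.array([519.8,-151.7])-[c@X,c@Y])
E
```

```text
((493.1074523925781, -220.60130310058594), (60.7767333984375, 38.03532028198242), 82.30086517333984) 0.18356211889690566
blk-tcp X,Y 0.004115211730930728 1.0080933182372953 nest-blk [1.84634079 1.72189568]
```

```bash
python3 -m pendant '[30,0,1.9,-1.7,0,30,40,0,0,0,30,40,0,0,0,30,30,0,0,0,30,15,0,0,0,30,10,0,0,0,30,5,0,0,0,30,3,0,0,0,30,2,0,0,0,30,0,0,0,0,30,0,0,0,0]'
python3 -c "
from h import *
from bench import r
o=r.get_obs();t,q=pose(o);print(t,q.as_matrix().round(3),t[:2]@[991.2,-132.3],t[:2]@[132.3,991.2])"
```

```text
clock: 13.08
tcp_pos: [0.4955, -0.2203, 0.0186]
orientation: [1.308, 1.142, -1.308]
contact_force: [0.7, 0.3, -3.0]
grip_width: 0.0336
[ 0.49550627 -0.22032289  0.01859078] [[ 0.001  0.991 -0.135]
 [-0.    -0.135 -0.991]
 [-1.     0.001  0.   ]] 520.2945299521821 -152.82856754698682
```

```bash
python3 -m pendant '[30,2.5,0,0,0,30,1,0,0,0,30,0,0,0,0,30,0,0,0,0]'; python3 -m pendant '[30,1,0,0,0,30,0,0,0,0]'
```

```text
clock: 13.58
tcp_pos: [0.4953, -0.2202, 0.0148]
orientation: [1.308, 1.142, -1.308]
contact_force: [0.2, 0.6, -3.3]
grip_width: 0.0332
clock: 13.82
tcp_pos: [0.4953, -0.2202, 0.0137]
orientation: [1.308, 1.142, -1.308]
contact_force: [0.6, 0.2, -3.1]
grip_width: 0.0333
```

```bash
python3 -m pendant '[30,1,0,0,0,30,0,0,0,0]'; python3 -m pendant '[30,0.7,0,0,0,30,0,0,0,0]'
```

```text
clock: 14.08
tcp_pos: [0.4953, -0.2203, 0.0136]
orientation: [1.308, 1.142, -1.308]
contact_force: [-2.8, 1.9, 7.0]
grip_width: 0.0333
clock: 14.32
tcp_pos: [0.4954, -0.2203, 0.0136]
orientation: [1.307, 1.142, -1.308]
contact_force: [-5.0, 2.9, 13.9]
grip_width: 0.0333
```

```bash
python3 -m pendant '[30,-1.2,0,0,0,38,0,0,0,0,46,0,0,0,0,56,0,0,0,0,56,0,0,0,0,56,-10,0,0,0,56,-20,0,0,0,56,-40,0,0,0,70,-40,0,0,0,70,0,0,0,0,70,0,0,0,0]'
python3 - <<'E'
from h import *
from bench import r,viewer,nets
o=r.get_obs();t,q=pose(o);M=q.as_matrix();print(t,M.round(3))
p,d=viewer.grab_frame("wrist");c=viewer.calibration("wrist");K=c["mtx"];W=c["world_to_cam"]
s=nets.silhouettes("gauge_block","wrist");m=s[0]["mask"];w=cloud(p,d,K,W)
mm=m&(abs(w[...,2]-.034)<.004);print(s[0]["score"],m.sum(),mm.sum(),np.nanmedian(w[mm],0))
rc=rect(mm,K,W,.034);b=np.array(rc[0]);print(rc,"blk in clamp",b@[.9912,-.1323]-519.8,b@[.1323,.9912]+108.7)
k=np.zeros(m.shape,bool);k[:100,230:285]=1;k&=p.min(2)>150
v,u=np.nonzero(k);kd=onplane([u.mean(),v.mean()],K,W,.077)[0];print("capdot",k.sum(),kd,np.nanmedian(w[...,2][k]))
print(o["joints"].round(2))
cv2.imwrite("pics/w4.png",p[:,:,::-1])
E
```

```text
clock: 15.7
tcp_pos: [0.495, -0.2203, 0.1234]
orientation: [1.308, 1.142, -1.308]
contact_force: [-0.5, -0.6, -0.2]
grip_width: 0.0703
[ 0.49501792 -0.22025468  0.12342528] [[ 0.     0.991 -0.135]
 [-0.    -0.135 -0.991]
 [-1.     0.     0.   ]]
0.75 3971 3776 [ 0.49638505 -0.21777091  0.03339533]
((496.00958251953125, -219.06964111328125), (59.53892135620117, 33.584476470947266), 82.27214050292969) blk in clamp 0.8276117126465579 -42.81976050415038
capdot 2045 [ 0.50785567 -0.1365931   0.077     ] 0.023453409957531576
[ 0.59  0.42 -0.35  1.95  0.2   0.8  -0.01]
```

View pics/w4.png

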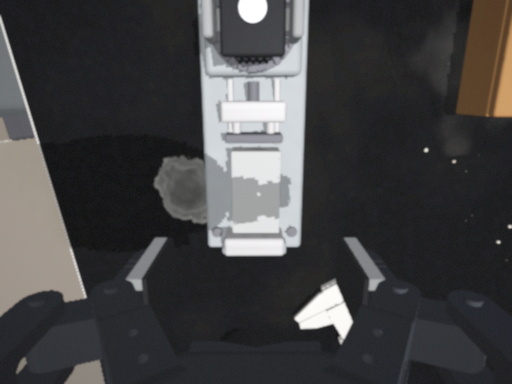

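The block lies square in the nest, at (230..281, 150..232). Next I move over the knob.

```bash
python3 -m pendant '[70,0,0,-20,0,70,0,-0.5,-40,0,70,0,0,-40,0,70,0,0,-10,0,70,0,0,0,0,70,0,0,0,0]' 20
python3 - <<'E'
from h import *
from bench import r,viewer,nets
o=r.get_obs();t,q=pose(o);M=q.as_matrix();print(t,M.round(3),o["contact_force"],o["moment"])
p,d=viewer.grab_frame("wrist");c=viewer.calibration("wrist");K=c["mtx"];W=c["world_to_cam"];w=cloud(p,d,K,W)
k=(abs(w[...,2]-.077)<.004)&(p.min(2)>150);n,l,s,ce=cv2.connectedComponentsWithStats(k.astype(np.uint8))
for i in range(1,n):
    if s[i,4]>100: 
        a=onplane(ce[i],K,W,.077)[0];print("cap",s[i,4],a,"tool err",M.T@(a-t)*1000)
k=(abs(w[...,2]-.077)<.003)&(p.max(2)<80)
k=cv2.morphologyEx(k.astype(np.uint8),cv2.MORPH_CLOSE,np.ones((9,9)));print(rect(k,K,W,.077))
cv2.imwrite("pics/w5.png",p[:,:,::-1])
E
```

```text
clock: 16.55
tcp_pos: [0.5092, -0.1127, 0.1229]
orientation: [1.308, 1.142, -1.31]
contact_force: [0.5, -0.5, -0.2]
grip_width: 0.0701
[ 0.50915558 -0.11269068  0.12285041] [[-0.001  0.991 -0.136]
 [-0.001 -0.136 -0.991]
 [-1.    -0.001  0.001]] [ 0.46395628 -0.47460747 -0.18693914] [0.04382555 0.01304263 0.03127559]
cap 448 [ 0.50918532 -0.11112276  0.077     ] tool err [45.84949659 -0.1414883  -1.58847002]
((509.4593811035156, -110.15008544921875), (45.21875762939453, 33.00392532348633), 82.6895523071289)
```

View pics/w5.png

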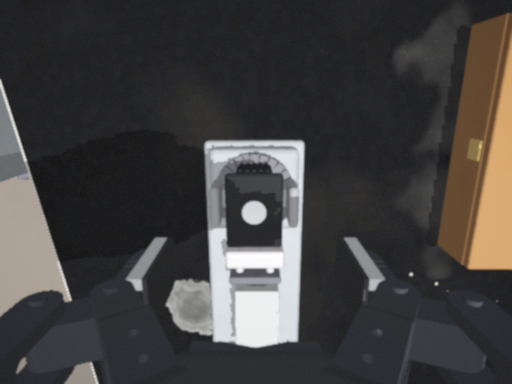

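```bash
python3 -m pendant '[70,0,0,-1.8,0,70,25,0,0,0,70,25,0,0,0,70,20,0,0,0,70,10,0,0,0,70,3,0,0,0,62,0,0,0,0,58,0,0,0,0,58,0,0,0,0,58,0,0,0,0]' 16
python3 -c "
from h import *
from bench import r
o=r.get_obs();t,q=pose(o);print(t,q.as_matrix().round(3),o['contact_force'],o['moment'],o['joints'].round(2),q.inv().apply(np.array([.5093,-.111,.04])-t)*1000)"
```

```text
clock: 17.85
tcp_pos: [0.5101, -0.1094, 0.0406]
orientation: [1.308, 1.142, -1.308]
contact_force: [0.4, 0.4, -0.3]
grip_width: 0.0578
[ 0.51005162 -0.10940276  0.040597  ] [[ 0.001  0.991 -0.135]
 [-0.    -0.135 -0.991]
 [-1.     0.001  0.   ]] [ 0.36618115  0.35821115 -0.28513775] [-0.01896711  0.04561176  0.03292143] [ 0.36  0.52 -0.34  2.04  0.29  0.62 -0.3 ] [ 0.59678992 -0.53018862  1.68382781]
```

```bash
python3 -m pendant '[58,0,-0.5,1.5,0,58,0,0,0,0,54,0,0,0,0,52,0,0,0,0,50,0,0,0,0,48,0,0,0,0,48,0,0,0,0]' 16
python3 -m pendant '[45,0,0,0,0,42,0,0,0,0,40,0,0,0,0,38,0,0,0,0,37,0,0,0,0,36,0,0,0,0,36,0,0,0,0,36,0,0,0,0]'
python3 -c "
from h import *
from bench import r
o=r.get_obs();t,q=pose(o);print(t,o['contact_force'],o['moment'],o['grip_width'],q.inv().apply(np.array([.5093,-.111,.04])-t)*1000)"
```

```text
clock: 18.73
tcp_pos: [0.5103, -0.1111, 0.0412]
orientation: [1.309, 1.14, -1.307]
contact_force: [-1.8, -1.1, 8.1]
grip_width: 0.0482
clock: 19.73
tcp_pos: [0.5089, -0.1109, 0.0421]
orientation: [1.307, 1.142, -1.309]
contact_force: [-8.2, 0.4, 24.2]
grip_width: 0.0369
[ 0.50893847 -0.11090644  0.04209114] [-8.20041213  0.38777954 24.16613103] [0.19015724 1.88514551 0.05073162] 0.03694713361805851 [2.09107319 0.37154199 0.04139018]
```

```bash
python3 -m pendant '[36,-1.5,0,0,0,36,0,0,0,0]';python3 -m pendant '[36,-1.5,0,0,0,36,0,0,0,0]'
python3 -c "
from h import *
from bench import r
o=r.get_obs();t,q=pose(o);print(t,o['contact_force'],o['moment'],o['grip_width'])"
```

```text
clock: 19.98
tcp_pos: [0.5087, -0.1109, 0.0424]
orientation: [1.307, 1.143, -1.309]
contact_force: [-5.2, 0.3, 11.6]
grip_width: 0.0364
clock: 20.23
tcp_pos: [0.5086, -0.1109, 0.0427]
orientation: [1.308, 1.143, -1.309]
contact_force: [-0.2, -0.7, -4.8]
grip_width: 0.0358
[ 0.50862709 -0.11086962  0.04270009] [-0.19720608 -0.69128107 -4.81655807] [-0.15088561  0.05333481 -0.02663993] 0.035841599692489665
```

```bash
cat > g.py <<'E'
# guard: report turning moment; exit 1 on a clear rise over argv[1]
import sys,numpy as np
from h import *
from bench import r
o=r.get_obs();t,q=pose(o);M=q.as_matrix();a=np.arctan2(M[1,1],M[0,1])
f=np.array(o["contact_force"]);m=np.array(o["moment"])
print("turn %.3f"%(np.deg2rad(-7.6)-a),"M",m.round(3),"F",f.round(1),"w %.4f"%o["grip_width"],"t",o["clock"].__round__(2),"p",(t*1000).round(1),"j7 %.2f"%o["joints"][6])
sys.exit(len(sys.argv)>1 and abs(m[2])>float(sys.argv[1]))
E
python3 g.py
python3 -m pendant '[36,0.5,0,0,0.05,36,0,0,0,0.05,36,0,0,0,0.05,36,0,0,0,0.05]' >/dev/null; python3 g.py
python3 -m pendant '[36,0,0,0,0.06,36,0,0,0,0.06,36,0,0,0,0.06]' >/dev/null; python3 g.py
python3 -m pendant '[36,0,0,0,0,36,0,0,0,0]' >/dev/null; python3 g.py
```

```text
turn 0.002 M [-0.151  0.053 -0.027] F [-0.2 -0.7 -4.8] w 0.0358 t 20.23 p [ 508.6 -110.9   42.7] j7 -0.30
turn 0.204 M [-0.123  0.468  0.063] F [-2.  -0.2  0.8] w 0.0362 t 20.73 p [ 508.6 -110.8   42.6] j7 -0.46
turn 0.384 M [-0.072  0.457  0.099] F [-1.4 -0.5  0.2] w 0.0364 t 21.1 p [ 508.5 -110.8   42.6] j7 -0.61
turn 0.382 M [-0.093  0.696 -0.044] F [-3.  -0.9  1.8] w 0.0363 t 21.35 p [ 508.5 -110.8   42.6] j7 -0.61
```

```bash
python3 -m pendant '[36,0,0,0,0.06,36,0,0,0,0.06,36,0,0,0,0.06,36,0,0,0,0.06]' >/dev/null; python3 g.py 0.22 && 
python3 -m pendant '[36,0,0,0,0.06,36,0,0,0,0.06,36,0,0,0,0.06,36,0,0,0,0.06]' >/dev/null; python3 g.py
python3 -m pendant '[36,0,0,0,0.015]' >/dev/null; python3 g.py
python3 -m pendant '[36,0,0,0,0.015]' >/dev/null; python3 g.py
python3 -m pendant '[36,0,0,0,0.015]' >/dev/null; python3 g.py
```

```text
turn 0.623 M [-0.075  0.805  0.13 ] F [-3.1 -0.3  0.2] w 0.0366 t 21.85 p [ 508.5 -110.8   42.6] j7 -0.80
turn 0.623 M [-0.075  0.805  0.13 ] F [-3.1 -0.3  0.2] w 0.0366 t 21.85 p [ 508.5 -110.8   42.6] j7 -0.80
turn 0.637 M [-0.093  0.901  0.048] F [-3.9 -0.5  1.1] w 0.0362 t 21.98 p [ 508.5 -110.8   42.6] j7 -0.81
turn 0.652 M [-0.041  1.004  0.032] F [-3.9  0.4  1.5] w 0.0365 t 22.1 p [ 508.5 -110.8   42.6] j7 -0.83
turn 0.668 M [-0.024  1.088  0.135] F [-5.4 -0.2  0.6] w 0.0360 t 22.23 p [ 508.5 -110.7   42.6] j7 -0.84False
```

```bash
python3 - <<'E'
from bench import viewer
import cv2
p,d=viewer.grab_frame("wrist");cv2.imwrite("pics/w6.png",p[:,:,::-1])
E
```

```text
(no output)
```

View pics/w6.png

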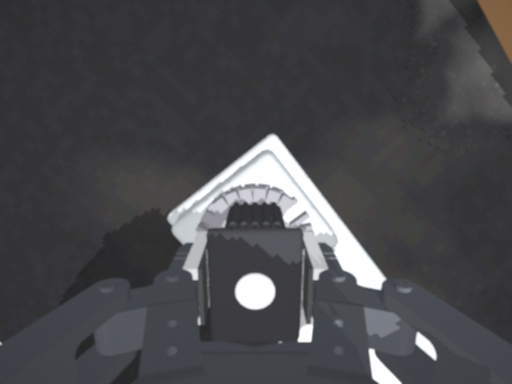

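The knob turns with the gripper: its cap is square to the fingers at (255,290). I'll fix the guard's exit code and continue.

```bash
sed -i 's/^sys.exit.*/sys.exit(int(len(sys.argv)>1 and abs(m[2])>float(sys.argv[1])))/' g.py
python3 -m pendant '[36,0,0,0,0.06,36,0,0,0,0.06,36,0,0,0,0.06,36,0,0,0,0.04]' >/dev/null; python3 g.py 0.2 && 
python3 -m pendant '[36,0,0,0,0.02]' >/dev/null && python3 g.py 0.2 &&
python3 -m pendant '[36,0,0,0,0.02]' >/dev/null && python3 g.py 0.2 &&
python3 -m pendant '[36,0,0,0,0.015]' >/dev/null && python3 g.py 0.2 &&
python3 -m pendant '[36,0,0,0,0.015]' >/dev/null && python3 g.py 0.2 &&
python3 -m pendant '[36,0,0,0,0.015]' >/dev/null && python3 g.py 0.2 &&
python3 -m pendant '[36,0,0,0,0.015]' >/dev/null && python3 g.py 0.2
```

```text
turn 0.889 M [-0.06   1.167  0.065] F [-5.   0.4  0.6] w 0.0361 t 22.77 p [ 508.5 -110.7   42.6] j7 -1.02
turn 0.908 M [0.014 1.163 0.041] F [-5.9  0.3  0.6] w 0.0362 t 22.9 p [ 508.5 -110.7   42.6] j7 -1.03
turn 0.928 M [0.067 1.098 0.126] F [-5.5  0.1  1.2] w 0.0362 t 23.02 p [ 508.5 -110.7   42.6] j7 -1.05
turn 0.943 M [-0.009  1.156  0.11 ] F [-5.3 -0.6  1.6] w 0.0365 t 23.15 p [ 508.5 -110.7   42.6] j7 -1.06
turn 0.958 M [0.024 1.073 0.085] F [-6.3  0.6  1.2] w 0.0364 t 23.27 p [ 508.5 -110.7   42.6] j7 -1.07
turn 0.973 M [0.043 1.166 0.122] F [-4.4  0.3  1.5] w 0.0365 t 23.4 p [ 508.5 -110.7   42.6] j7 -1.08
turn 0.988 M [0.04  1.125 0.088] F [-5.   0.4  1.2] w 0.0363 t 23.52 p [ 508.5 -110.7   42.6] j7 -1.10
```

```bash

python3 -m pendant '[36,0,0,0,0.012]' >/dev/null && python3 g.py 0.18 &&
python3 -m pendant '[36,0,0,0,0.012]' >/dev/null && python3 g.py 0.18 &&
python3 -m pendant '[36,0,0,0,0.012]' >/dev/null && python3 g.py 0.18 &&
python3 -m pendant '[36,0,0,0,0.012]' >/dev/null && python3 g.py 0.18 &&
python3 -m pendant '[36,0,0,0,0.012]' >/dev/null && python3 g.py 0.18 &&
python3 -m pendant '[36,0,0,0,0.012]' >/dev/null && python3 g.py 0.18 &&
python3 -m pendant '[36,0,0,0,0.012]' >/dev/null && python3 g.py 0.18 &&
python3 -m pendant '[36,0,0,0,0.012]' >/dev/null && python3 g.py 0.18 &&
python3 -m pendant '[36,0,0,0,0.012]' >/dev/null && python3 g.py 0.18 &&
python3 -m pendant '[36,0,0,0,0.012]' >/dev/null && python3 g.py 0.18 &&
python3 -m pendant '[36,0,0,0,0.012]' >/dev/null && python3 g.py 0.18 &&
python3 -m pendant '[36,0,0,0,0.012]' >/dev/null && python3 g.py 0.18
```

```text
turn 1.000 M [0.023 1.157 0.097] F [-5.1 -0.9  0.8] w 0.0364 t 23.65 p [ 508.5 -110.7   42.6] j7 -1.11
turn 1.011 M [0.04  1.138 0.134] F [-5.2  1.1  0.5] w 0.0362 t 23.77 p [ 508.5 -110.7   42.6] j7 -1.12
turn 1.023 M [-0.011  1.151  0.098] F [-6.1  0.1  2. ] w 0.0366 t 23.9 p [ 508.5 -110.7   42.6] j7 -1.12
turn 1.035 M [0.021 1.159 0.062] F [-5.2  0.2  0.7] w 0.0363 t 24.02 p [ 508.5 -110.7   42.6] j7 -1.13
turn 1.047 M [0.019 1.128 0.136] F [-5.2  0.4  1.6] w 0.0365 t 24.15 p [ 508.5 -110.7   42.6] j7 -1.14
turn 1.059 M [0.016 1.13  0.161] F [-5.6  0.   1.2] w 0.0363 t 24.27 p [ 508.5 -110.7   42.6] j7 -1.15
turn 1.071 M [0.072 1.183 0.075] F [-5.9 -0.8  1.2] w 0.0365 t 24.4 p [ 508.5 -110.7   42.6] j7 -1.16
turn 1.083 M [0.059 1.146 0.142] F [-5.7  0.3  1.8] w 0.0367 t 24.52 p [ 508.5 -110.7   42.6] j7 -1.17
turn 1.095 M [0.026 1.185 0.094] F [-4.2  1.1  0.3] w 0.0364 t 24.65 p [ 508.5 -110.7   42.6] j7 -1.18
turn 1.107 M [0.046 1.147 0.054] F [-5.3  0.   1.3] w 0.0363 t 24.77 p [ 508.5 -110.7   42.6] j7 -1.19
turn 1.119 M [0.004 1.141 0.091] F [-5.4  0.5  0.9] w 0.0367 t 24.9 p [ 508.5 -110.7   42.6] j7 -1.20
turn 1.131 M [0.058 1.139 0.162] F [-5.2 -0.1  1.3] w 0.0364 t 25.02 p [ 508.5 -110.7   42.6] j7 -1.21
```

```bash

python3 -m pendant '[36,0,0,0,0.012]' >/dev/null && python3 g.py 0.185 &&
python3 -m pendant '[36,0,0,0,0.012]' >/dev/null && python3 g.py 0.185 &&
python3 -m pendant '[36,0,0,0,0.012]' >/dev/null && python3 g.py 0.185 &&
python3 -m pendant '[36,0,0,0,0.012]' >/dev/null && python3 g.py 0.185 &&
python3 -m pendant '[36,0,0,0,0.012]' >/dev/null && python3 g.py 0.185 &&
python3 -m pendant '[36,0,0,0,0.012]' >/dev/null && python3 g.py 0.185 &&
python3 -m pendant '[36,0,0,0,0.012]' >/dev/null && python3 g.py 0.185 &&
python3 -m pendant '[36,0,0,0,0.012]' >/dev/null && python3 g.py 0.185 &&
python3 -m pendant '[36,0,0,0,0.012]' >/dev/null && python3 g.py 0.185 &&
python3 -m pendant '[36,0,0,0,0.012]' >/dev/null && python3 g.py 0.185 &&
python3 -m pendant '[36,0,0,0,0.012]' >/dev/null && python3 g.py 0.185 &&
python3 -m pendant '[36,0,0,0,0.012]' >/dev/null && python3 g.py 0.185
```

```text
turn 1.143 M [0.036 1.077 0.104] F [-4.6  0.4  0.8] w 0.0363 t 25.15 p [ 508.5 -110.7   42.6] j7 -1.22
turn 1.155 M [-0.039  1.214  0.114] F [-5.3  0.5  0.9] w 0.0364 t 25.27 p [ 508.5 -110.7   42.6] j7 -1.23
turn 1.167 M [0.045 1.148 0.062] F [-4.9  0.3  1.5] w 0.0362 t 25.4 p [ 508.5 -110.6   42.6] j7 -1.24
turn 1.179 M [0.127 1.177 0.107] F [-5.5  0.3  1.5] w 0.0361 t 25.52 p [ 508.5 -110.6   42.6] j7 -1.25
turn 1.191 M [0.068 1.138 0.148] F [-6.8  0.4  1.7] w 0.0364 t 25.65 p [ 508.5 -110.7   42.6] j7 -1.26
turn 1.203 M [0.027 1.178 0.152] F [-5.9 -0.2  1.6] w 0.0367 t 25.77 p [ 508.5 -110.6   42.6] j7 -1.27
turn 1.215 M [0.093 1.127 0.142] F [-5.2  0.1  1. ] w 0.0364 t 25.9 p [ 508.5 -110.6   42.6] j7 -1.28
turn 1.227 M [0.086 1.164 0.132] F [-6.   0.4  1.4] w 0.0364 t 26.02 p [ 508.4 -110.6   42.6] j7 -1.29
turn 1.239 M [0.014 1.13  0.131] F [-5.6  1.1  1.5] w 0.0358 t 26.15 p [ 508.5 -110.6   42.6] j7 -1.30
turn 1.251 M [0.106 1.138 0.169] F [-5.2 -0.1  1.1] w 0.0363 t 26.27 p [ 508.5 -110.6   42.6] j7 -1.31
turn 1.263 M [0.065 1.107 0.127] F [-5.3 -0.4  1.7] w 0.0366 t 26.4 p [ 508.5 -110.6   42.6] j7 -1.32
turn 1.275 M [0.036 1.14  0.123] F [-5.1  0.6  0.5] w 0.0365 t 26.52 p [ 508.5 -110.6   42.6] j7 -1.33
```

Running is now about 0.13 with no rise yet, so I continue.

```bash

python3 -m pendant '[36,0,0,0,0.012]' >/dev/null && python3 g.py 0.195 &&
python3 -m pendant '[36,0,0,0,0.012]' >/dev/null && python3 g.py 0.195 &&
python3 -m pendant '[36,0,0,0,0.012]' >/dev/null && python3 g.py 0.195 &&
python3 -m pendant '[36,0,0,0,0.012]' >/dev/null && python3 g.py 0.195 &&
python3 -m pendant '[36,0,0,0,0.012]' >/dev/null && python3 g.py 0.195 &&
python3 -m pendant '[36,0,0,0,0.012]' >/dev/null && python3 g.py 0.195 &&
python3 -m pendant '[36,0,0,0,0.012]' >/dev/null && python3 g.py 0.195 &&
python3 -m pendant '[36,0,0,0,0.012]' >/dev/null && python3 g.py 0.195 &&
python3 -m pendant '[36,0,0,0,0.012]' >/dev/null && python3 g.py 0.195 &&
python3 -m pendant '[36,0,0,0,0.012]' >/dev/null && python3 g.py 0.195 &&
python3 -m pendant '[36,0,0,0,0.012]' >/dev/null && python3 g.py 0.195 &&
python3 -m pendant '[36,0,0,0,0.012]' >/dev/null && python3 g.py 0.195
```

```text
turn 1.287 M [-0.003  1.147  0.183] F [-5.2  0.   1.4] w 0.0360 t 26.65 p [ 508.5 -110.6   42.6] j7 -1.33
turn 1.299 M [0.017 1.168 0.174] F [-4.8 -0.1  1.2] w 0.0364 t 26.77 p [ 508.5 -110.6   42.6] j7 -1.34
turn 1.311 M [0.071 1.138 0.201] F [-4.7 -0.1  1.1] w 0.0364 t 26.9 p [ 508.5 -110.6   42.6] j7 -1.35
```

```bash
for i in 1 2 3; do python3 -c "
from bench import viewer
viewer.grab_frame('wrist')"; python3 g.py; done
python3 -m pendant '[36,0,0,0,0.006]' >/dev/null && python3 g.py 0.25 &&
python3 -m pendant '[36,0,0,0,0.006]' >/dev/null && python3 g.py 0.25
```

```text
turn 1.312 M [0.068 1.142 0.187] F [-5.8  1.5  1.9] w 0.0365 t 26.95 p [ 508.5 -110.6   42.6] j7 -1.35
turn 1.311 M [0.044 1.139 0.219] F [-5.2 -0.3  0.8] w 0.0365 t 27.0 p [ 508.5 -110.6   42.6] j7 -1.35
turn 1.311 M [0.021 1.107 0.146] F [-5.6  0.2  1.7] w 0.0365 t 27.05 p [ 508.5 -110.6   42.6] j7 -1.35
turn 1.317 M [0.055 1.151 0.236] F [-5.9 -0.1  1. ] w 0.0363 t 27.18 p [ 508.5 -110.6   42.6] j7 -1.36
turn 1.323 M [0.082 1.178 0.198] F [-5.9  0.2  0.5] w 0.0366 t 27.3 p [ 508.5 -110.6   42.6] j7 -1.36
```

```bash
cat > avg.py <<'E'
from bench import r,viewer
import numpy as np
a=[]
for i in range(5):
    viewer.grab_frame('wrist');a.append(r.get_obs()["moment"][2])
print("avg Mz %.3f"%np.mean(a))
E
python3 avg.py; python3 -m pendant '[36,0,0,0,0.006]' >/dev/null && python3 g.py && python3 avg.py
```

```text
avg Mz 0.192
turn 1.329 M [0.076 1.111 0.203] F [-5.6  0.   1.3] w 0.0366 t 27.68 p [ 508.5 -110.6   42.6] j7 -1.37
avg Mz 0.212
```

```bash
python3 -m pendant '[36,0,0,0,0.008]' >/dev/null && python3 g.py && python3 avg.py
```

```text
turn 1.337 M [0.068 1.144 0.275] F [-4.9 -0.   1.3] w 0.0363 t 28.05 p [ 508.5 -110.6   42.6] j7 -1.37
avg Mz 0.236
```

A clear, steady rise of about 0.1 N m above running, so this is the stop. Letting go.

```bash
python3 -m pendant '[40,0,0,0,0,46,0,0,0,0,52,0,0,0,0,60,0,0,0,0,68,0,0,0,0,70,0,0,0,0,70,0,0,0,0]' && python3 g.py && python3 -m pendant '[70,-20,0,0,0,70,-40,0,0,0,70,-40,0,0,0,70,-20,0,0,0,70,0,0,0,0,70,0,0,0,0]'
python3 - <<'E'
from h import *
from bench import r,viewer,nets
p,d=viewer.grab_frame("wrist");c=viewer.calibration("wrist");K=c["mtx"];W=c["world_to_cam"];w=cloud(p,d,K,W)
np.savez("w7.npz",p=p,d=d,**c)
for s in nets.silhouettes("gauge_block","wrist")[:1]:
    m=s["mask"];mm=m&(abs(w[...,2]-.034)<.004);rc=rect(mm,K,W,.034);b=np.array(rc[0]);print(s["score"],mm.sum(),rc,"blk in clamp",b@[.9912,-.1323]-519.8,b@[.1323,.9912]+108.7)
print([(np.round(q["location"],4).tolist(),round(q["score"],2)) for q in nets.look_for("tab_a","wrist")])
k=(abs(w[...,2]-.077)<.003);k=cv2.morphologyEx(k.astype(np.uint8),cv2.MORPH_CLOSE,np.ones((9,9)));print("cap",rect(k,K,W,.077))
k=(abs(w[...,2]-.071)<.012);k=cv2.morphologyEx(k.astype(np.uint8),cv2.MORPH_CLOSE,np.ones((5,5)));print("cap+tabs",rect(k,K,W,.071))
cv2.imwrite("pics/w7.png",cv2.resize(p[:,:,::-1],(800,600)))
E
```

```text
clock: 29.18
tcp_pos: [0.5099, -0.1109, 0.0433]
orientation: [2.171, 0.109, -2.168]
contact_force: [-0.3, -0.4, 0.3]
grip_width: 0.0698
turn 1.337 M [ 0.033 -0.009  0.039] F [-0.3 -0.4  0.3] w 0.0698 t 29.18 p [ 509.9 -110.9   43.3] j7 -1.37
clock: 29.92
tcp_pos: [0.5086, -0.1107, 0.162]
orientation: [2.169, 0.11, -2.171]
contact_force: [0.7, 0.3, 0.6]
grip_width: 0.0698
0.6 2763 ((495.98370361328125, -223.55810546875), (61.353363037109375, 34.60940170288086), 82.83778381347656) blk in clamp 1.3957843749999483 -47.272150152587884
[([0.5133, -0.1285, 0.0691], 0.87), ([0.5042, -0.0882, 0.069], 0.69), ([0.5079, -0.1116, 0.0767], 0.29)]
cap ((509.4959411621094, -111.1484603881836), (45.67506408691406, 33.60198211669922), 11.099457740783691)
cap+tabs ((509.6749572753906, -111.20565795898438), (50.7890625, 53.99406814575195), 10.960294723510742)
```

View pics/w7.png

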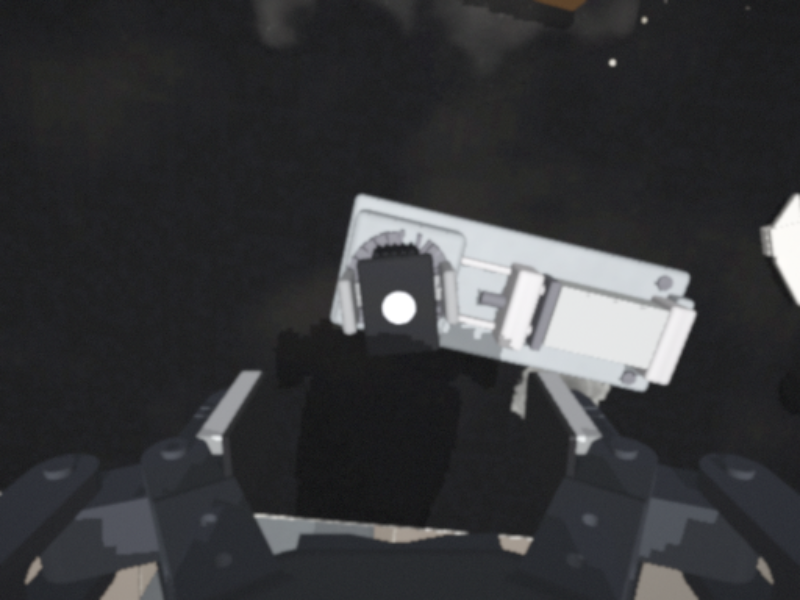

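The pad is against the block at (545,310) and the block is against the fixed jaw at (672,340). Both tabs are out at (348,305) and (450,295), spanning 54.0 mm. Handing in.

```bash
python3 -c "
from bench import r
print(r.hand_in())"
```

```text
the job is handed in; nothing more can be done
None
```

The gauge block is clamped and the knob is locked. I handed the job in at about 30 s of robot time; no verdict was reported.

**What I did:**
- I laid the block flat and lengthwise between the jaws.
- I pinched both tabs at 16 N.
- I turned the knob clockwise in small steps. At 1.337 rad of gripper turn, the moment had risen from about 0.14 to about 0.24 N m. I let go there and lifted clear.

**Last checks:**
- **Tabs:** they measure 54.0 mm across, which is fully out.
- **Block:** it sits at clamp x about +1.4 mm, y about -47.3 mm, and square to about 0.01 rad. In the picture it touches both the pad and the fixed jaw.
- **Arm:** the gripper is clear, with no force on the tool.

**What disagreed or was not checked:**
- **Knob angle:** in the picture the knob has turned about 1.24 rad, against 1.337 rad of gripper turn. I did not resolve the difference, which may be slip in the grip or the knob settling into its notch. Both are above the 0.98 rad needed.
- **Upward force:** during the pinch the wrist saw about 24 N upward. I raised the tool about 3 mm to relieve it.
- **Pad force and stop:** I could not read the pad's force on the block or the push on the stop directly. I judged them from the picture and the moment.
- **Bystanders:** I did not re-measure them at the end. No move went near them, and no unexpected contact force showed.

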